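# Grade the goat's cheeses on the display step

## Robot

A 7-joint arm with a two-finger parallel gripper is mounted at the origin on the work surface. World frame = base frame: x ahead of the robot, y to its left, z up, the work surface at z = 0. Lengths are in mm, angles in rad, forces in N, time in s.
With the tool pointing down it reaches from about 400 to 750 mm from the base axis. Payload 19.5 kg.
Tool frame: the origin (TCP) lies between the finger pads; the fingertips stand 22 mm ahead of it and the grasp point (between the pads) lies 3 mm ahead of it (env.finger_overhang is the distance from the TCP to the fingertips, in mm); z points along the fingers, y is the direction in which the jaws open and shut (so a half turn about z gives the same grasp; the last joint's range is limited). The gripper opens to 85 mm and grips with 20 to 120 N. Pads are 22 mm wide; open, the fingers measure 114 mm over their backs; the gripper's body (76 mm by 85 mm) begins 54 mm behind the grasp point. The pads swing forward as they close: fully open they stand 13 mm farther back than shut.
Start: joints at [-1.206, 0.707, -0.028, 1.485, 0.022, 0.951, -0.075], TCP at [227.498, 528.055, 253.268] pointing down, gripper open.
Joint ranges: [-2.71, 2.71], [-0.32, 2.16], [-1.57, 1.52], [0, 2.45], [-1.46, 4.6], [0, 2.02], [-2.83, 2.83]. Speed limits (rad/s): [1.89, 1.89, 2.57, 2.57, 3.01, 3.01, 3.01].

## Interface

Orientations are given as [roll, pitch, yaw] about the fixed x, y, z axes, in that order (R = Rz(yaw) Ry(pitch) Rx(roll)).
In Python, from station import env, get_image, camera_info, hand_in gives the robot as it stands. The module is installed in compiled form; this text tells all that it offers.
- The arm moves only by the tool step_arm, never from a script. Its argument "steps" is a list that holds one entry, the list of rows, each a list of 7 numbers: the closure, from 0 (fully open) to 1 (shut), then the shift along the world's x, y, z in m, then the turn, a rotation vector about the world's x, y, z in degrees. A call has 1 to 20 rows; each row is the pose to reach, as a shift and turn from the pose commanded when the call began; what a row does not reach only later rows make up. A row lasts 1/8 s, in which the tool goes at most 62.5 mm and 10.7 degrees, less where a joint would pass 70% of its speed; a pose out of reach is approached as far as the arm can. A call with a gripper value outside its range is refused whole. The fingers move at their own pace and stop on an object; "squeeze" is the grip in N (left out, the last holds). Time passes only in rows, so rows that repeat a pose let the fingers close. It gives the time, the measured TCP pose, the force and the opening at its end, in the units of the state.
- env.observe(): the state, without advancing time (a new reading comes with each control period).
- get_image(name): name is "scene" or "top" or "wrist"; returns the picture (384x512x3 uint8, blue, green, red); there is no depth.
- camera_info(name): a dict with "fx", "fy", "cx", "cy" (pixels), "origin" and "attitude" of the camera in the world; the wrist camera has in their place "hand_eye" (4x4, takes a point from camera to tool coordinates, whose origin is the TCP and whose axes are the flange's). Camera axes: x right, y up, looking along -z (the intrinsics and any distortion apply to the point x, -y, -z); pixel columns grow to the right and rows downward; lengths in mm; the calibration is good to about 2 mm. A picture is of the moment at which its call begins: read the wrist's pose just before it. camera_info takes no time and is no camera call.
- hand_in(): hands the job in, once; it reports no verdict.
The state is a dict: "t": time; "joints": joint angles; "joint_vel": joint speeds; "effort": joint torques, N m; "tcp_pos": TCP position; "eef_rot": TCP orientation; "wrist_force": force on the tool from outside, world axes, zero at the start; "moment": the same for the moment, N m; "width": finger opening in mm.
Only numpy, scipy, OpenCV 4.12 (cv2) and the standard library are available. Lean on these libraries where they do the work, as an engineer would, in place of code of your own. Each camera call takes 0.05 s, during which the arm holds its last target. There are 200 camera calls.

## Task

Dress the display: set the four goat's cheeses from the straw mat on the row of slates, one upright in the middle of each slate, graded by size, with the largest next to the price ticket and each one after it smaller, so that the smallest ends up beside the honey jar. Set each cheese down gently rather than letting it drop, never tip one over, and leave the ticket and the jar standing where they are.

Things in the scene. Friction and masses are not known exactly. Their poses are not given: they have to be found in the camera images.
- cheese_largest: The largest of the four goat's cheeses: a loose upright drum, cream-white rind, straight sides, 66 mm across, 50 mm high, about 180 g. At the start the four stand in any order, at least 95 mm apart, on the brown straw mat (4 mm thick, on the counter) between robot and display step. Origin: centre of its underside; z up.
- cheese_second: The second largest of the four goat's cheeses: a loose upright drum, cream-white rind, straight sides, 53 mm across, 42 mm high, about 97 g. At the start the four stand in any order, at least 95 mm apart, on the brown straw mat (4 mm thick, on the counter) between robot and display step. Origin: centre of its underside; z up.
- cheese_third: The third largest of the four goat's cheeses: a loose upright drum, cream-white rind, straight sides, 42 mm across, 34 mm high, about 49 g. At the start the four stand in any order, at least 95 mm apart, on the brown straw mat (4 mm thick, on the counter) between robot and display step. Origin: centre of its underside; z up.
- cheese_smallest: The smallest of the four goat's cheeses: a loose upright drum, cream-white rind, straight sides, 32 mm across, 28 mm high, about 24 g. At the start the four stand in any order, at least 95 mm apart, on the brown straw mat (4 mm thick, on the counter) between robot and display step. Origin: centre of its underside; z up.
- slate_1: Slate 1 (the robot's left end (+y) of the row): one of four alike dark round slates, 78 mm across, 5 mm thick, fixed in a straight row, 95 mm between centres, on a low wooden step (110 x 540 mm, top 45 mm above the counter). Origin: centre of its underside; x across the row away from the robot, y along it to the left; step turned up to 0.1 rad.
- slate_2: Slate 2 (numbered from the robot's left): one of four alike dark round slates, 78 mm across, 5 mm thick, fixed in a straight row, 95 mm between centres, on a low wooden step (110 x 540 mm, top 45 mm above the counter). Origin: centre of its underside; x across the row away from the robot, y along it to the left; step turned up to 0.1 rad.
- slate_3: Slate 3 (numbered from the robot's left): one of four alike dark round slates, 78 mm across, 5 mm thick, fixed in a straight row, 95 mm between centres, on a low wooden step (110 x 540 mm, top 45 mm above the counter). Origin: centre of its underside; x across the row away from the robot, y along it to the left; step turned up to 0.1 rad.
- slate_4: Slate 4 (the robot's right end (-y) of the row): one of four alike dark round slates, 78 mm across, 5 mm thick, fixed in a straight row, 95 mm between centres, on a low wooden step (110 x 540 mm, top 45 mm above the counter). Origin: centre of its underside; x across the row away from the robot, y along it to the left; step turned up to 0.1 rad.
- price_ticket: Price ticket: a blank brown card with a cream border line, 52 mm wide, in a wire clip on a round steel foot 42 mm across; 64 mm high, 90 g, loose. It stands on the step, about 92 mm beyond the centre of the last slate, at the left or the right end of the row (the jar is at the other). Origin: centre of the foot's underside; the card's width lies along y, its face to +x.
- honey_jar: Small honey jar with a brass-coloured lid, 46 mm across and 58 mm high, 160 g, loose, on the display step beyond the end of the row where the ticket is not, about 92 mm from the centre of the last slate. Origin: centre of its underside.
Not all that is in view belongs to the job. What is shaped like the cheese_smallest but green or red is not meant.

How it is judged:
By the outcome, as a careful person would: the job done as asked, in the order asked, and still so for the second after the job is handed in, with the robot touching nothing.
It also fails if it takes over 90 s, if anything falls off the work surface, if the arm or the gripper's body presses on something with over 40 N, if the wrist force passes 120 N, or if a joint passes its speed limit or range.

## Working session

There is one attempt and no reset: what is moved stays moved. The work goes in short steps, Python scripts to look and compute and a tool call to move; the robot and the scene stay as the last step left them, time stands still between calls to the robot, and variables do not carry over. Pictures are saved under pics/ and viewed, about 12 in all and at most 16, crops included, and the job is handed in when it is done.

Besides the shell and the picture viewer there is one more tool, called after ">>>" as name([rows], argument=value, ...), one row to a line, values as JSON. step_arm: Moves the arm, as the interface text tells. Its arguments: {"type":"object","properties":{"steps":{"type":"array","items":{"type":"array","items":{"type":"array","items":{"type":"number"}}}},"squeeze":{"type":"number"}},"required":["steps"]}

```bash
mkdir -p pics; python3 - <<'E'
from station import *
import cv2
print(env.observe())
for n in("scene","top","wrist"):
    print(n,camera_info(n)); cv2.imwrite(f"pics/{n}0.png",get_image(n))
E
```

```text
{'t': 0.0, 'joints': array([-1.20568521,  0.70709044, -0.02762487,  1.4849804 ,  0.02198814,
        0.95090938, -0.07554993]), 'joint_vel': array([-1.62995035e-03,  5.81743793e-05,  1.38614664e-04,  4.70079358e-04,
       -2.18097734e-04,  2.33478395e-05, -1.68862078e-03]), 'effort': array([-1.35546929e-04, -8.83214521e+01,  1.23452000e+00, -2.36162835e+01,
        1.69258635e-02,  6.65520929e-03,  3.59150363e-06]), 'tcp_pos': array([227.41854645, 527.85899942, 252.8389684 ]), 'eef_rot': array([-3.14050719e+00,  2.02822581e-05,  2.73473049e+00]), 'wrist_force': array([-0.14442791,  0.47180103,  0.08450137]), 'moment': array([ 0.00636746,  0.00414662, -0.0348433 ]), 'width': 85.54437447288696}
scene {'fx': 375.2417265535999, 'fy': 375.2417265535999, 'cx': 258.34657329444997, 'cy': 189.62505591118256, 'origin': array([828.29633731, 517.08031749, 489.65748862]), 'attitude': array([0.95396506, 0.00920704, 2.53219407])}
top {'fx': 442.78390910037155, 'fy': 442.78390910037155, 'cx': 258.90256006474556, 'cy': 196.0053276802538, 'origin': array([ 275.45358453,   -8.34952042, 1054.89575541]), 'attitude': array([ 0.22343462, -0.00591464, -1.50786217])}
wrist {'fx': 292.18136356809606, 'fy': 292.18136356809606, 'cx': 256.51132608536346, 'cy': 190.29512570559552, 'hand_eye': array([[-8.28922188e-04,  9.56962851e-01,  2.90209260e-01,
         7.36623175e+01],
       [ 9.99999433e-01,  5.99238718e-04,  8.80304532e-04,
        -7.38237867e-01],
       [ 6.68514110e-04,  2.90209825e-01, -9.56962805e-01,
        -1.21240358e+02],
       [ 0.00000000e+00,  0.00000000e+00,  0.00000000e+00,
         1.00000000e+00]])}
```

View pics/top0.png

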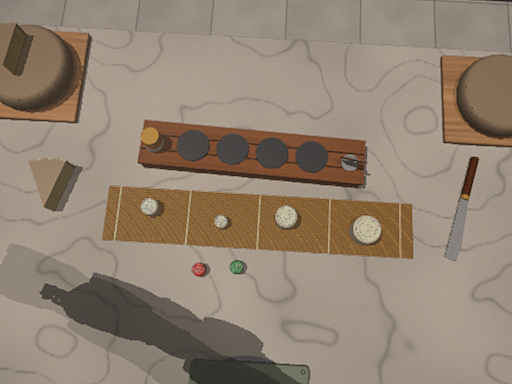

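View pics/scene0.png

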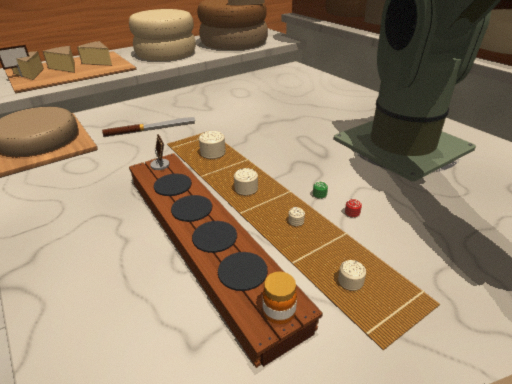

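Top view: jar at the left, +y end (151,135), and ticket at the right, −y end (350,162). Slates 1 to 4 are at (193,146), (233,150), (272,153) and (312,157). Cheeses: third (150,206), smallest (221,222), second (287,217), largest (367,230). The scene view agrees. So largest goes to slate 4, second to 3, third to 2 and smallest to 1.

```bash
cat > h.py <<'E'
from station import *
import cv2,numpy as np
from scipy.spatial.transform import Rotation as R
def campose(n,obs=None):
    c=camera_info(n)
    if n=="wrist":
        M=np.array(c["hand_eye"]);Rt=R.from_euler("xyz",obs["eef_rot"]).as_matrix()
        return c,Rt@M[:3,:3],Rt@M[:3,3]+obs["tcp_pos"]
    return c,R.from_euler("xyz",c["attitude"]).as_matrix(),np.array(c["origin"])
def cast(p,z,cp):
    c,Rm,o=cp; p=np.asarray(p,float)
    d=np.stack([(p[...,0]-c["cx"])/c["fx"],-(p[...,1]-c["cy"])/c["fy"],-np.ones(p.shape[:-1])],-1)@Rm.T
    return o+d*((z-o[2])/d[...,2])[...,None]
def proj(P,cp):
    c,Rm,o=cp; q=(np.asarray(P)-o)@Rm
    return np.stack([c["cx"]-c["fx"]*q[...,0]/q[...,2],c["cy"]+c["fy"]*q[...,1]/q[...,2]],-1)
def blobs(m,amin):
    n,l,s,c=cv2.connectedComponentsWithStats(m.astype(np.uint8))
    return [(s[i],c[i],l==i) for i in range(1,n) if s[i,4]>=amin]
E
python3 - <<'E'
from h import *
im=cv2.imread("pics/top0.png");cp=campose("top");hsv=cv2.cvtColor(im,cv2.COLOR_BGR2HSV).astype(int)
H,S,V=[hsv[...,i] for i in range(3)]
print("hsv slate",hsv[146,193],"cheese",hsv[230,367],hsv[217,287],hsv[240,367],"mat",hsv[215,330],"step",hsv[165,250])
roi=np.zeros(H.shape,bool);roi[190:258,105:412]=1
m=roi&(S<110)&(V>90); m=cv2.morphologyEx(m.astype(np.uint8),cv2.MORPH_OPEN,np.ones((5,5)))
for s,c,l in blobs(m,40):
    ys,xs=np.nonzero(l); 
    for z in(30,):
        P=cast(np.stack([xs,ys],-1),z,cp);print("cheese",c.round(1),s[4],"xy",cast(c,z,cp).round(1),np.ptp(P,axis=0).round(0))
roi[:]=0;roi[120:185,170:335]=1
m=cv2.morphologyEx((roi&(S<80)&(V<90)).astype(np.uint8),cv2.MORPH_OPEN,np.ones((5,5)))
for s,c,l in blobs(m,200): print("slate",c.round(1),s[4],cast(c,50,cp).round(1))
for n,p,z in(("jar",(150,135),58+45),("ticket",(349,162),48)):print(n,cast(p,z,cp))
E
```

```text
hsv slate [ 0 18 70] cheese [ 22  53 174] [ 25  50 198] [ 22  48 185] mat [ 17 114 152] step [ 11 155 130]
cheese [344.1 194.6] 1537 xy [ 524.6 -201.7   30. ] [ 35. 386.   0.]
cheese [149.  205.9] 246 xy [467.7 257.4  30. ] [39. 40.  0.]
cheese [285.7 216.4] 418 xy [463.3 -65.8  30. ] [51. 52.  0.]
cheese [220.6 221.1] 151 xy [442.4  86.1  30. ] [29. 31.  0.]
cheese [365.6 229.2] 713 xy [ 444.8 -253.6   30. ] [67. 75.  0.]
cheese [194.2 251.1] 2577 xy [368.7 141.1  30. ] [ 42. 519.   0.]
slate [192.7 145.2] 768 [617.8 165.7  50. ]
slate [232.  148.8] 765 [614.9  71.3  50. ]
slate [271.6 152.6] 768 [611.4 -23.4  50. ]
slate [311.2 156.5] 772 [ 607.9 -118.    50. ]
jar [617.66521541 255.53860585 103.        ]
ticket [ 600.63504198 -208.36294233   48.        ]
```

>>> step_arm([
  [[0,0.232,-0.328,-0.023,0,0,-66.7],[0,0.232,-0.328,-0.023,0,0,-66.7],[0,0.232,-0.328,-0.023,0,0,-66.7],[0,0.232,-0.328,-0.023,0,0,-66.7],[0,0.232,-0.328,-0.023,0,0,-66.7],[0,0.232,-0.328,-0.023,0,0,-66.7],[0,0.232,-0.328,-0.023,0,0,-66.7],[0,0.217,-0.782,-0.053,0,0,-66.7],[0,0.217,-0.782,-0.053,0,0,-66.7],[0,0.217,-0.782,-0.053,0,0,-66.7],[0,0.217,-0.782,-0.053,0,0,-66.7],[0,0.217,-0.782,-0.053,0,0,-66.7],[0,0.217,-0.782,-0.053,0,0,-66.7],[0,0.217,-0.782,-0.053,0,0,-66.7],[0,0.217,-0.782,-0.053,0,0,-66.7],[0,0.217,-0.782,-0.053,0,0,-66.7],[0,0.217,-0.782,-0.053,0,0,-66.7],[0,0.217,-0.782,-0.053,0,0,-66.7]],
], squeeze=30)

```text
t: 2.4
tcp_pos: [444.9, -252.7, 200.4]
eef_rot: [3.141, -0.0, 1.573]
wrist_force: [0.7, -1.0, 0.0]
width: 85.6
```

```bash
python3 - <<'E'
from h import *
o=env.observe();im=get_image("wrist");cv2.imwrite("pics/w1.png",im);np.savez("w1.npz",**o)
print(o["t"],o["tcp_pos"],o["eef_rot"],o["joints"].round(2),env.finger_overhang)
cp=campose("wrist",o);print(proj([[445,-254,54],[608,-118,50]],cp))
E
```

```text
2.4 [ 444.94241272 -252.67505516  200.42962978] [ 3.14147134e+00 -3.13410503e-04  1.57257588e+00] [ 0.4   0.69  0.09  1.79 -0.1   0.67  0.55] 22.0
[[256.70537387 183.43634377]
 [453.59390446  24.16909817]]
```

View pics/w1.png

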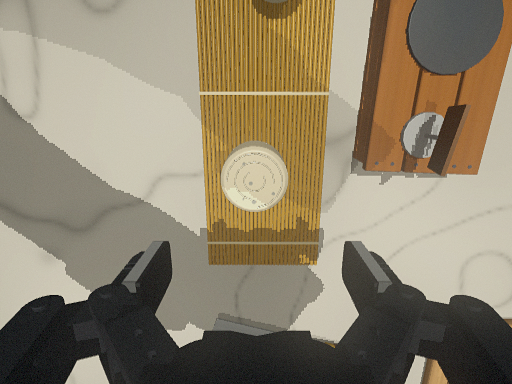

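Wrist view: largest cheese top at (255,178), ticket foot at (425,135), slate 4 at (455,35). The prediction was (257,183), so the calibration holds. Next I measure the cheese and slate 4.

```bash
cat >> h.py <<'E'
from scipy.optimize import least_squares
def fit(im,cp,guess,z,r,kind):
    hsv=cv2.cvtColor(im,cv2.COLOR_BGR2HSV).astype(int);H,S,V=[hsv[...,i] for i in range(3)]
    m=(S<95)&(V>120) if kind=="cheese" else (S<70)&(V<115)
    yy,xx=np.mgrid[:im.shape[0],:im.shape[1]];P=cast(np.stack([xx,yy],-1),z,cp)[...,:2]
    m&=np.hypot(*(P-guess).transpose(2,0,1))<r+(14 if kind=="cheese" else 6)
    m=cv2.morphologyEx(m.astype(np.uint8),cv2.MORPH_OPEN,np.ones((3,3)))
    b=max(blobs(m,20),key=lambda b:b[0][4]);cs,_=cv2.findContours(b[2].astype(np.uint8),cv2.RETR_EXTERNAL,cv2.CHAIN_APPROX_NONE)
    c=max(cs,key=cv2.contourArea)[:,0,:]
    c=c[(c[:,0]>1)&(c[:,1]>1)&(c[:,0]<510)&(c[:,1]<382)]
    Q=cast(c,z,cp)[:,:2]
    s=least_squares(lambda v:np.hypot(*(Q-v[:2]).T)-v[2],[*guess,r],loss="soft_l1",f_scale=1)
    return s.x.round(1),round(float(np.median(np.abs(s.fun))),2),len(Q)
E
python3 - <<'E'
from h import *
im=cv2.imread("pics/w1.png");cp=campose("wrist",dict(np.load("w1.npz")))
print(fit(im,cp,[445,-254],54,33,"cheese"),fit(im,cp,[608,-118],50,39,"slate"))
print("ticket",cast([425,135],48,cp))
t=cv2.imread("pics/top0.png");ct=campose("top")
for g,z,r in(([444,-253],54,33),([463,-66],46,26.5),([468,257],38,21),([442,86],32,16)):print(fit(t,ct,g,z,r,"cheese"))
for g in([618,166],[615,71],[611,-23],[608,-118]):print(fit(t,ct,g,50,39,"slate"))
E
```

```text
(array([ 442.5, -248.5,   32.8]), 0.93, 199) (array([ 608.9, -118. ,   38.3]), 0.31, 200)
ticket [ 600.73719756 -208.98869326   48.        ]
(array([ 441.8, -249.9,   31.5]), 0.54, 79)
(array([460.7, -64.4,  24.8]), 0.49, 63)
(array([466.1, 256.3,  19.1]), 0.65, 48)
(array([442. ,  86.9,  14.5]), 0.47, 37)
(array([618.2, 165.7,  37.1]), 0.53, 88)
(array([615.3,  71.2,  36.9]), 0.65, 89)
(array([611.7, -23.4,  36.9]), 0.49, 87)
(array([ 608.2, -117.9,   36.8]), 0.57, 88)
```

>>> step_arm([
  [[0,-0.0024,0.0037,-0.055,0,0,0],[0,-0.0024,0.0037,-0.1,0,0,0],[0,-0.0024,0.0037,-0.125,0,0,0],[0,-0.0024,0.0037,-0.145,0,0,0],[0,-0.0024,0.0037,-0.16,0,0,0],[0,-0.0024,0.0037,-0.166,0,0,0],[0,-0.0024,0.0037,-0.166,0,0,0],[1,-0.0024,0.0037,-0.166,0,0,0],[1,-0.0024,0.0037,-0.166,0,0,0],[1,-0.0024,0.0037,-0.166,0,0,0],[1,-0.0024,0.0037,-0.166,0,0,0],[1,-0.0024,0.0037,-0.166,0,0,0],[1,-0.0024,0.0037,-0.166,0,0,0],[1,-0.0024,0.0037,-0.166,0,0,0],[1,-0.0024,0.0037,-0.166,0,0,0]],
], squeeze=30)

```text
t: 4.32
tcp_pos: [442.4, -250.4, 35.0]
eef_rot: [3.141, 0.0, 1.571]
wrist_force: [0.1, 1.3, 7.3]
width: 65.3
```

```bash
python3 - <<'E'
from h import *
o=env.observe();im=get_image("wrist");cv2.imwrite("pics/w2.png",im)
print(o["t"],o["tcp_pos"],o["wrist_force"],o["width"])
E
```

```text
4.325 [ 442.36546961 -250.36948202   35.00293471] [0.05756075 1.25608378 7.29044651] 65.30600833979125
```

View pics/w2.png

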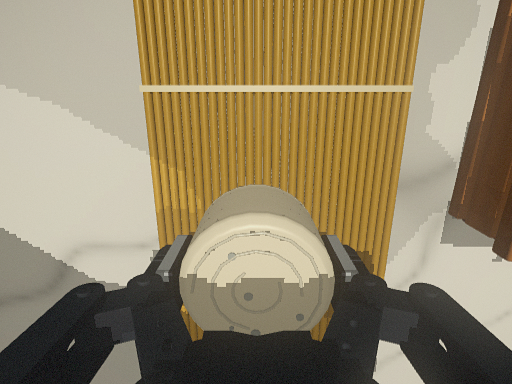

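The largest is gripped (width 65.3); its top is centred near (257,278) between the pads.

>>> step_arm([
  [[1,0,0,0.015,0,0,0],[1,0,0,0.045,0,0,0],[1,0,0,0.08,0,0,0],[1,0,0,0.11,0,0,0],[1,0.02,0.016,0.12,0,0,0],[1,0.05,0.04,0.12,0,0,0],[1,0.085,0.067,0.12,0,0,0],[1,0.12,0.095,0.12,0,0,0],[1,0.147,0.116,0.12,0,0,0],[1,0.162,0.128,0.115,0,0,0],[1,0.1667,0.132,0.1,0,0,0],[1,0.1667,0.132,0.08,0,0,0],[1,0.1667,0.132,0.065,0,0,0],[1,0.1667,0.132,0.061,0,0,0],[1,0.1667,0.132,0.061,0,0,0],[1,0.1667,0.132,0.061,0,0,0]],
])

```text
t: 6.38
tcp_pos: [609.0, -118.4, 95.9]
eef_rot: [3.141, 0.0, 1.571]
wrist_force: [1.8, -0.1, -1.4]
width: 65.7
```

```bash
python3 - <<'E'
from h import *
o=env.observe();im=get_image("wrist");cv2.imwrite("pics/w3.png",im);np.savez("w3.npz",**o)
print(o["t"],o["tcp_pos"],o["eef_rot"],o["wrist_force"],o["width"])
cp=campose("wrist",o);print(fit(im,cp,o["tcp_pos"][:2],o["tcp_pos"][2]+20,33,"cheese"))
E
```

```text
6.375 [ 609.01252636 -118.40707299   95.92192327] [3.14082978e+00 1.79304123e-04 1.57051340e+00] [ 1.80028844 -0.13655977 -1.37327928] 65.66010442113046
(array([ 609. , -108.4,   31.9]), 2.14, 463)
```

View pics/w3.png

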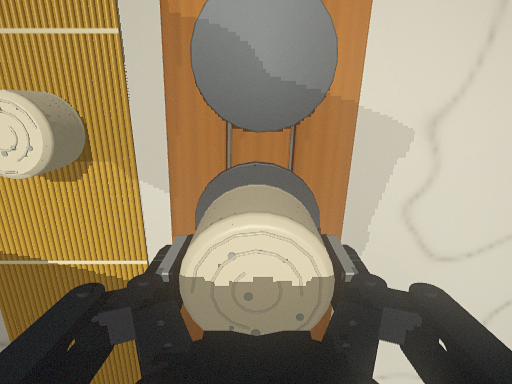

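Largest is held over slate 4, its top disc spanning columns 180–333 and its far rim at row 213. I'll check the in-hand offset from those edges.

```bash
python3 - <<'E'
from h import *
o=dict(np.load("w3.npz"));cp=campose("wrist",o)
for dz in(18,20,22):print(dz,(cast([[180,278],[333,278],[257,213],[257,337]],o["tcp_pos"][2]+dz,cp)-o["tcp_pos"]).round(1)[:,:2].tolist())
E
```

```text
18 [[-31.2, 4.6], [31.0, 4.5], [0.1, 32.8], [0.1, -25.0]]
20 [[-30.6, 5.9], [30.4, 5.8], [0.1, 33.6], [0.1, -23.1]]
22 [[-30.0, 7.2], [29.8, 7.2], [0.1, 34.4], [0.1, -21.2]]
```

>>> step_arm([
  [[1,0,0,-0.004,0,0,0],[1,0,0,-0.008,0,0,0],[1,0,0,-0.011,0,0,0],[1,0,0,-0.013,0,0,0],[1,0,0,-0.014,0,0,0],[1,0,0,-0.0147,0,0,0],[1,0,0,-0.0147,0,0,0],[1,0,0,-0.0147,0,0,0]],
])

```text
t: 7.42
tcp_pos: [608.8, -118.2, 81.1]
eef_rot: [3.142, -0.0, 1.571]
wrist_force: [-2.6, 0.2, 7.7]
width: 65.3
```

>>> step_arm([
  [[0.2,0,0,0,0,0,0],[0.15,0,0,0,0,0,0],[0.1,0,0,0,0,0,0],[0.05,0,0,0,0,0,0],[0,0,0,0,0,0,0],[0,0,0,0,0,0,0],[0,0,0,0,0,0,0],[0,0,0,0.015,0,0,0],[0,0,0,0.04,0,0,0],[0,0,0,0.08,0,0,0],[0,0,0,0.12,0,0,0],[0,-0.05,0.02,0.12,0,0,0],[0,-0.1,0.04,0.12,0,0,0],[0,-0.147,0.053,0.12,0,0,0],[0,-0.147,0.053,0.12,0,0,0],[0,-0.147,0.053,0.12,0,0,0]],
])

```text
t: 9.43
tcp_pos: [462.7, -65.4, 201.3]
eef_rot: [3.14, 0.0, 1.571]
wrist_force: [0.5, 0.3, -0.1]
width: 85.5
```

```bash
python3 - <<'E'
from h import *
o=env.observe();im=get_image("wrist");cv2.imwrite("pics/w4.png",im)
print(o["t"],o["tcp_pos"],o["wrist_force"],o["width"])
cp=campose("wrist",o);print(fit(im,cp,[460.7,-64.4],46,26.5,"cheese"),fit(im,cp,[612,-23.5],50,39,"slate"))
print(fit(im,cp,[609,-118],100,33,"cheese"))
E
```

```text
9.425 [462.70915311 -65.40887414 201.34504899] [ 0.46188389  0.30081774 -0.09848289] 85.46029496624203
(array([462. , -61.8,  26.4]), 0.89, 153) (array([612.3, -23. ,  38.1]), 0.32, 243)
(array([ 611.8, -115.4,   43.1]), 3.81, 305)
```

View pics/w4.png

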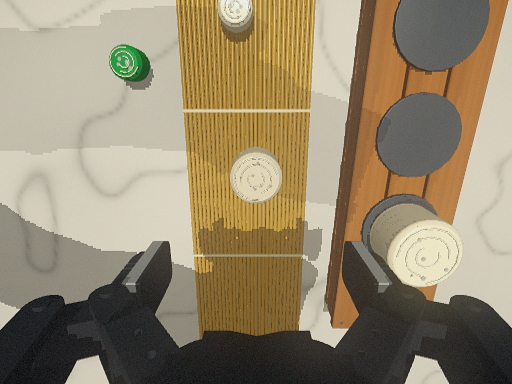

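Largest stands on slate 4 (top at (425,252)). Second is at (255,177), smallest at (237,10), and the green decoy at (127,62) is left alone.

>>> step_arm([
  [[0,-0.001,0.002,-0.055,0,0,0],[0,-0.001,0.002,-0.105,0,0,0],[0,-0.001,0.002,-0.13,0,0,0],[0,-0.001,0.002,-0.15,0,0,0],[0,-0.001,0.002,-0.165,0,0,0],[0,-0.001,0.002,-0.17,0,0,0],[0,-0.001,0.002,-0.17,0,0,0],[1,-0.001,0.002,-0.17,0,0,0],[1,-0.001,0.002,-0.17,0,0,0],[1,-0.001,0.002,-0.17,0,0,0],[1,-0.001,0.002,-0.17,0,0,0],[1,-0.001,0.002,-0.17,0,0,0],[1,-0.001,0.002,-0.17,0,0,0],[1,-0.001,0.002,-0.17,0,0,0],[1,-0.001,0.002,-0.17,0,0,0],[1,-0.001,0.002,-0.17,0,0,0]],
], squeeze=25)

```text
t: 11.48
tcp_pos: [461.1, -63.2, 31.2]
eef_rot: [3.141, 0.0, 1.571]
wrist_force: [-0.2, 0.3, 8.3]
width: 52.6
```

>>> step_arm([
  [[1,0,0,0.015,0,0,0],[1,0,0,0.045,0,0,0],[1,0,0,0.08,0,0,0],[1,0,0,0.11,0,0,0],[1,0.018,0.005,0.12,0,0,0],[1,0.046,0.012,0.12,0,0,0],[1,0.08,0.021,0.12,0,0,0],[1,0.11,0.03,0.12,0,0,0],[1,0.135,0.036,0.12,0,0,0],[1,0.147,0.039,0.115,0,0,0],[1,0.1508,0.0398,0.1,0,0,0],[1,0.1508,0.0398,0.08,0,0,0],[1,0.1508,0.0398,0.065,0,0,0],[1,0.1508,0.0398,0.061,0,0,0],[1,0.1508,0.0398,0.061,0,0,0],[1,0.1508,0.0398,0.061,0,0,0]],
])

```text
t: 13.48
tcp_pos: [611.8, -23.5, 92.2]
eef_rot: [3.141, 0.0, 1.571]
wrist_force: [-0.1, 0.5, -0.9]
width: 52.5
```

```bash
python3 - <<'E'
from h import *
o=env.observe();im=get_image("wrist");cv2.imwrite("pics/w5.png",im)
print(o["t"],o["tcp_pos"],o["wrist_force"],o["width"])
c=campose("wrist",o);T=o["tcp_pos"]
for dy in(-2,0,2):print(dy,proj([T+[0,dy+26.5,15],T+[0,dy,15]],c))
E
```

```text
13.475 [611.81047671 -23.4988121   92.16856803] [-0.05115162  0.49499274 -0.92686856] 52.52706548585241
-2 [[256.72311057 229.83508547]
 [256.77555665 287.34830964]]
0 [[256.71886764 225.18222366]
 [256.77182788 283.25927876]]
2 [[256.71458166 220.48214778]
 [256.76806365 279.13136886]]
```

View pics/w5.png

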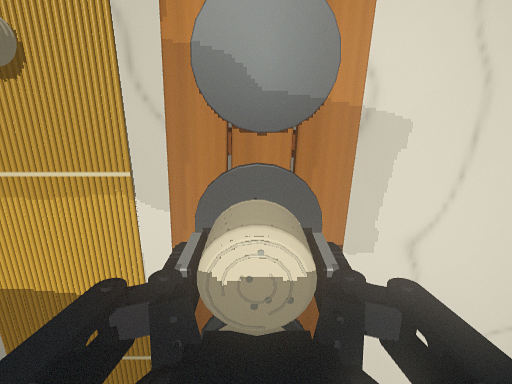

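Second is held level over slate 3. Its far rim is at row 226 (predicted 225), so it is centred in the hand.

>>> step_arm([
  [[1,0,0,-0.004,0,0,0],[1,0,0,-0.008,0,0,0],[1,0,0,-0.011,0,0,0],[1,0,0,-0.013,0,0,0],[1,0,0,-0.014,0,0,0],[1,0,0,-0.0148,0,0,0],[1,0,0,-0.0148,0,0,0],[1,0,0,-0.0148,0,0,0]],
])

```text
t: 14.52
tcp_pos: [611.6, -23.5, 77.2]
eef_rot: [3.142, -0.0, 1.571]
wrist_force: [-3.0, -0.3, 6.8]
width: 52.3
```

>>> step_arm([
  [[0.34,0,0,0,0,0,0],[0.28,0,0,0,0,0,0],[0.2,0,0,0,0,0,0],[0.1,0,0,0,0,0,0],[0,0,0,0,0,0,0],[0,0,0,0,0,0,0],[0,0,0,0,0,0,0],[0,0,0,0.015,0,0,0],[0,0,0,0.045,0,0,0],[0,0,0,0.085,0,0,0],[0,0,0,0.123,0,0,0],[0,-0.025,0.045,0.123,0,0,0],[0,-0.05,0.095,0.123,0,0,0],[0,-0.075,0.145,0.123,0,0,0],[0,-0.1,0.195,0.123,0,0,0],[0,-0.125,0.245,0.123,0,0,0],[0,-0.145,0.28,0.123,0,0,0],[0,-0.145,0.28,0.123,0,0,0],[0,-0.145,0.28,0.123,0,0,0],[0,-0.145,0.28,0.123,0,0,0]],
])

```text
t: 17.02
tcp_pos: [467.2, 255.6, 200.1]
eef_rot: [3.141, 0.0, 1.569]
wrist_force: [-0.1, -0.4, -0.3]
width: 85.1
```

```bash
python3 - <<'E'
from h import *
o=env.observe();im=get_image("wrist");cv2.imwrite("pics/w6.png",im)
print(o["t"],o["tcp_pos"],o["wrist_force"],o["width"])
cp=campose("wrist",o);print(fit(im,cp,[466.5,256.3],38,21,"cheese"),proj([467,257,38],cp))
E
```

```text
17.025 [467.20448541 255.57799949 200.13088441] [-0.11515004 -0.3874796  -0.28289617] 85.13591341890168
(array([467.8, 260.3,  20.8]), 0.74, 120) [256.38290479 176.52179369]
```

View pics/w6.png

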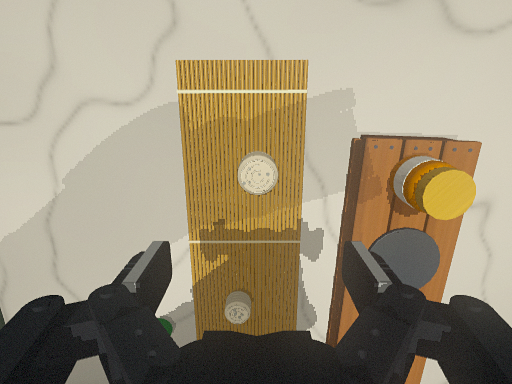

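Third is at (258,174), smallest at (238,307), and the jar at (440,190) is undisturbed.

>>> step_arm([
  [[0,0.0005,0.002,-0.055,0,0,0],[0,0.0005,0.002,-0.105,0,0,0],[0,0.0005,0.002,-0.13,0,0,0],[0,0.0005,0.002,-0.15,0,0,0],[0,0.0005,0.002,-0.165,0,0,0],[0,0.0005,0.002,-0.171,0,0,0],[0,0.0005,0.002,-0.171,0,0,0],[1,0.0005,0.002,-0.171,0,0,0],[1,0.0005,0.002,-0.171,0,0,0],[1,0.0005,0.002,-0.171,0,0,0],[1,0.0005,0.002,-0.171,0,0,0],[1,0.0005,0.002,-0.171,0,0,0],[1,0.0005,0.002,-0.171,0,0,0],[1,0.0005,0.002,-0.171,0,0,0],[1,0.0005,0.002,-0.171,0,0,0],[1,0.0005,0.002,-0.171,0,0,0],[1,0.0005,0.002,-0.171,0,0,0]],
], squeeze=22)

```text
t: 19.2
tcp_pos: [467.2, 258.7, 29.2]
eef_rot: [3.141, -0.0, 1.571]
wrist_force: [-0.9, -0.3, 7.6]
width: 41.5
```

>>> step_arm([
  [[1,0,0,0.015,0,0,0],[1,0,0,0.045,0,0,0],[1,0,0,0.08,0,0,0],[1,0,0,0.11,0,0,0],[1,0.015,-0.019,0.12,0,0,0],[1,0.037,-0.047,0.12,0,0,0],[1,0.065,-0.082,0.12,0,0,0],[1,0.092,-0.117,0.12,0,0,0],[1,0.118,-0.15,0.12,0,0,0],[1,0.138,-0.175,0.12,0,0,0],[1,0.1482,-0.1876,0.11,0,0,0],[1,0.1482,-0.1876,0.085,0,0,0],[1,0.1482,-0.1876,0.067,0,0,0],[1,0.1482,-0.1876,0.061,0,0,0],[1,0.1482,-0.1876,0.061,0,0,0],[1,0.1482,-0.1876,0.061,0,0,0]],
])

```text
t: 21.2
tcp_pos: [615.6, 71.1, 90.5]
eef_rot: [3.141, -0.0, 1.571]
wrist_force: [0.2, 0.3, -0.3]
width: 41.6
```

```bash
python3 - <<'E'
from h import *
o=env.observe();im=get_image("wrist");cv2.imwrite("pics/w7.png",im)
print(o["t"],o["tcp_pos"],o["wrist_force"],o["width"])
c=campose("wrist",o);T=o["tcp_pos"]
for dy in(-2,0,2):print(dy,proj([T+[0,dy+21,9],T+[0,dy,9]],c))
E
```

```text
21.2 [615.57496534  71.10564095  90.47424618] [ 0.17639348  0.30802521 -0.31837256] 41.63642879697165
-2 [[256.73298064 235.81944686]
 [256.76076328 279.0915087 ]]
0 [[256.73019033 231.47347476]
 [256.7582309  275.14727165]]
2 [[256.72737341 227.0860734 ]
 [256.75567553 271.16722706]]
```

View pics/w7.png

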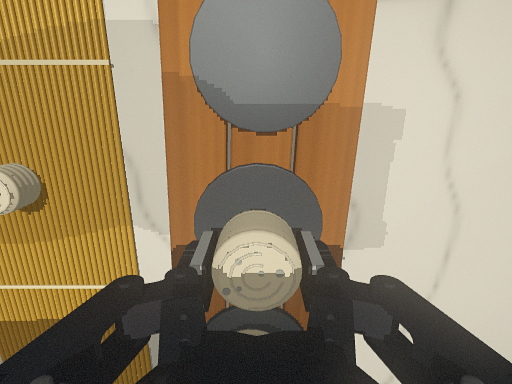

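Third is held over slate 2 with its far rim at about row 235 (predicted 231 if centred), so it sits about 1 mm low in y. I'll shift +1 mm on the descent.

>>> step_arm([
  [[1,0,0.001,-0.004,0,0,0],[1,0,0.001,-0.008,0,0,0],[1,0,0.001,-0.011,0,0,0],[1,0,0.001,-0.013,0,0,0],[1,0,0.001,-0.014,0,0,0],[1,0,0.001,-0.015,0,0,0],[1,0,0.001,-0.015,0,0,0],[1,0,0.001,-0.015,0,0,0]],
])

```text
t: 22.25
tcp_pos: [615.3, 71.9, 75.3]
eef_rot: [3.141, -0.0, 1.571]
wrist_force: [-2.2, 0.5, 8.4]
width: 41.4
```

>>> step_arm([
  [[0.47,0,0,0,0,0,0],[0.42,0,0,0,0,0,0],[0.34,0,0,0,0,0,0],[0.2,0,0,0,0,0,0],[0.1,0,0,0,0,0,0],[0,0,0,0,0,0,0],[0,0,0,0,0,0,0],[0,0,0,0,0,0,0],[0,0,0,0.015,0,0,0],[0,0,0,0.045,0,0,0],[0,0,0,0.085,0,0,0],[0,0,0,0.125,0,0,0],[0,-0.05,0.005,0.125,0,0,0],[0,-0.1,0.01,0.125,0,0,0],[0,-0.15,0.014,0.125,0,0,0],[0,-0.1735,0.0145,0.125,0,0,0],[0,-0.1735,0.0145,0.125,0,0,0],[0,-0.1735,0.0145,0.125,0,0,0],[0,-0.1735,0.0145,0.125,0,0,0]],
])

```text
t: 24.62
tcp_pos: [442.4, 86.4, 199.8]
eef_rot: [3.141, 0.0, 1.57]
wrist_force: [0.4, 0.2, -1.5]
width: 84.9
```

```bash
python3 - <<'E'
from h import *
o=env.observe();im=get_image("wrist");cv2.imwrite("pics/w8.png",im)
print(o["t"],o["tcp_pos"],o["wrist_force"],o["width"])
cp=campose("wrist",o);print(fit(im,cp,[442,87],32,16,"cheese"),proj([442,87,32],cp),fit(im,cp,[618,166],50,39,"slate"))
E
```

```text
24.625 [442.44442534  86.35555607 199.81069408] [ 0.36843317  0.23106678 -1.47976075] 84.9325814931956
(array([443.3,  89.7,  15.9]), 0.67, 89) [256.16036272 175.89520716] (array([619.7, 166.7,  38.1]), 0.3, 265)
```

View pics/w8.png

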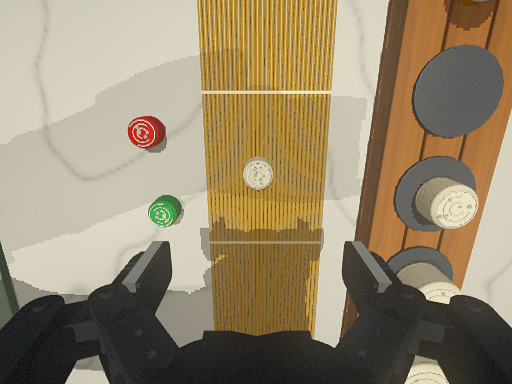

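Smallest is at (257,173). Third stands upright on slate 2 (447,203), and the decoys are clear of the fingers.

>>> step_arm([
  [[0,0.0004,0.0017,-0.055,0,0,0],[0,0.0004,0.0017,-0.105,0,0,0],[0,0.0004,0.0017,-0.13,0,0,0],[0,0.0004,0.0017,-0.15,0,0,0],[0,0.0004,0.0017,-0.165,0,0,0],[0,0.0004,0.0017,-0.1715,0,0,0],[0,0.0004,0.0017,-0.1715,0,0,0],[1,0.0004,0.0017,-0.1715,0,0,0],[1,0.0004,0.0017,-0.1715,0,0,0],[1,0.0004,0.0017,-0.1715,0,0,0],[1,0.0004,0.0017,-0.1715,0,0,0],[1,0.0004,0.0017,-0.1715,0,0,0],[1,0.0004,0.0017,-0.1715,0,0,0],[1,0.0004,0.0017,-0.1715,0,0,0],[1,0.0004,0.0017,-0.1715,0,0,0],[1,0.0004,0.0017,-0.1715,0,0,0],[1,0.0004,0.0017,-0.1715,0,0,0]],
], squeeze=20)

```text
t: 26.8
tcp_pos: [442.3, 88.2, 28.6]
eef_rot: [3.141, -0.0, 1.571]
wrist_force: [-0.5, 0.5, 7.3]
width: 31.3
```

>>> step_arm([
  [[1,0,0,0.015,0,0,0],[1,0,0,0.045,0,0,0],[1,0,0,0.08,0,0,0],[1,0,0,0.11,0,0,0],[1,0.018,0.008,0.12,0,0,0],[1,0.046,0.02,0.12,0,0,0],[1,0.08,0.035,0.12,0,0,0],[1,0.115,0.051,0.12,0,0,0],[1,0.145,0.064,0.12,0,0,0],[1,0.167,0.0736,0.12,0,0,0],[1,0.1765,0.0778,0.11,0,0,0],[1,0.1765,0.0778,0.085,0,0,0],[1,0.1765,0.0778,0.067,0,0,0],[1,0.1765,0.0778,0.061,0,0,0],[1,0.1765,0.0778,0.061,0,0,0],[1,0.1765,0.0778,0.061,0,0,0]],
])

```text
t: 28.8
tcp_pos: [619.0, 166.0, 90.0]
eef_rot: [3.141, -0.0, 1.571]
wrist_force: [0.4, 0.3, 0.2]
width: 31.5
```

```bash
python3 - <<'E'
from h import *
o=env.observe();im=get_image("wrist");cv2.imwrite("pics/w9.png",im)
print(o["t"],o["tcp_pos"],o["wrist_force"],o["width"])
c=campose("wrist",o);T=o["tcp_pos"]
for dy in(-2,0,2):print(dy,proj([T+[0,dy+16,3.5],T+[0,dy,3.5]],c))
E
```

```text
28.8 [618.95728352 165.9842      90.00827441] [0.38737329 0.27540336 0.21991324] 31.495596997854356
-2 [[256.71744047 240.62953967]
 [256.74410358 272.14427565]]
0 [[256.71397273 236.5308061 ]
 [256.74087194 268.32460095]]
2 [[256.71047367 232.39505259]
 [256.73761213 264.47162972]]
```

View pics/w9.png

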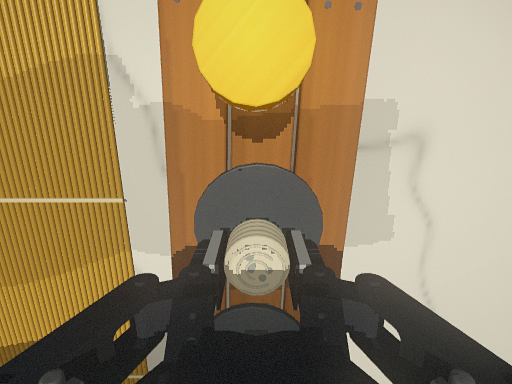

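Smallest is held over slate 1, far rim at about row 238 (predicted 236.5), so it is centred. The jar lid at (255,40) is clear.

>>> step_arm([
  [[1,0,0.0005,-0.004,0,0,0],[1,0,0.0005,-0.008,0,0,0],[1,0,0.0005,-0.011,0,0,0],[1,0,0.0005,-0.013,0,0,0],[1,0,0.0005,-0.014,0,0,0],[1,0,0.0005,-0.015,0,0,0],[1,0,0.0005,-0.015,0,0,0],[1,0,0.0005,-0.015,0,0,0]],
])

```text
t: 29.85
tcp_pos: [618.7, 166.4, 74.7]
eef_rot: [3.141, -0.0, 1.571]
wrist_force: [-2.6, 0.8, 6.4]
width: 31.4
```

Contact. I release, rise, and back off to the mat side for the final check.

>>> step_arm([
  [[0.59,0,0,0,0,0,0],[0.54,0,0,0,0,0,0],[0.46,0,0,0,0,0,0],[0.3,0,0,0,0,0,0],[0.1,0,0,0,0,0,0],[0,0,0,0,0,0,0],[0,0,0,0,0,0,0],[0,0,0,0,0,0,0],[0,0,0,0.015,0,0,0],[0,0,0,0.045,0,0,0],[0,0,0,0.085,0,0,0],[0,0,0,0.125,0,0,0],[0,-0.04,0.04,0.145,0,0,0],[0,-0.08,0.08,0.165,0,0,0],[0,-0.12,0.12,0.175,0,0,0],[0,-0.16,0.16,0.175,0,0,0],[0,-0.2,0.2,0.175,0,0,0],[0,-0.24,0.24,0.175,0,0,0],[0,-0.24,0.24,0.175,0,0,0]],
])

```text
t: 32.22
tcp_pos: [375.4, 409.5, 250.0]
eef_rot: [-3.14, -0.002, 1.577]
wrist_force: [0.4, -0.7, -0.2]
width: 85.2
```

```bash
python3 - <<'E'
from h import *
o=env.observe();t=get_image("top");s=get_image("scene");cp=campose("top")
print(o["t"],o["tcp_pos"],o["wrist_force"])
cv2.imwrite("pics/end.png",np.vstack([cv2.resize(t[100:240,100:400],(640,299)),s[90:384,:].copy() if 0 else cv2.resize(s[100:370,60:400],(378,300))[:, :].copy() if 0 else cv2.copyMakeBorder(cv2.resize(s[100:370,60:400],(378,300)),0,0,0,262,cv2.BORDER_CONSTANT)]))
for g,h,r in(([608.8,-118],50,33),([612,-23.5],42,26.5),([615.4,71.1],34,21),([618.8,166],28,16)):print(g,fit(t,cp,g,50+h,r,"cheese"))
E
```

```text
32.225 [375.44890728 409.52627973 250.04119838] [ 0.38497715 -0.65009997 -0.23741161]
[608.8, -118] (array([ 610. , -118. ,   33.4]), 3.16, 128)
[612, -23.5] (array([609.6, -24.3,  25. ]), 0.56, 62)
[615.4, 71.1] (array([612.6,  71. ,  19.4]), 0.45, 49)
[618.8, 166] (array([615.8, 165.1,  14.4]), 0.78, 37)
```

View pics/end.png

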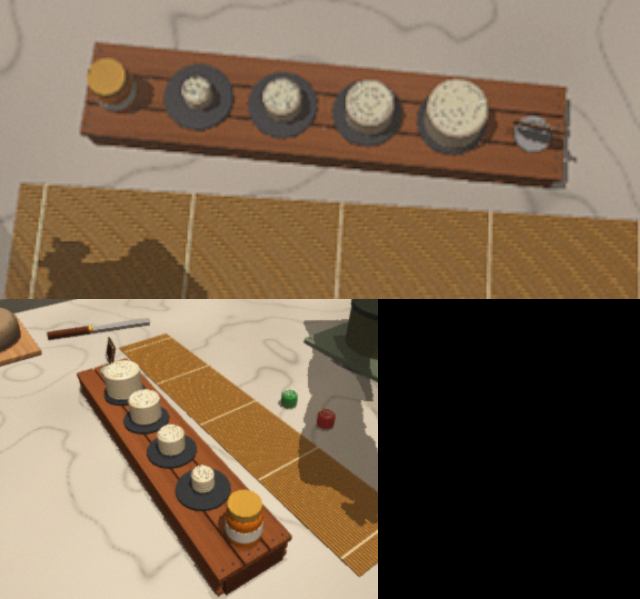

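The picture shows all four upright on the slates in order, with the jar and ticket standing. Handing in.

```bash
python3 -c "
from station import hand_in; print(hand_in())"
```

```text
the job is handed in; nothing more can be done
None
```

All four goat's cheeses are on the slates and the job is handed in, at about 32 s of the 90 s allowed. The largest is on slate 4 beside the ticket, then the second on slate 3, the third on slate 2, and the smallest on slate 1 beside the jar. I lowered each one until it touched the slate, with a 6–8 N reading at the wrist, before opening the gripper.

**Last checks:** the final top and scene pictures show all four upright and the ticket and jar standing, with no sign they moved. The arm was clear and touching nothing.

**Centring:** the top-camera fits put the second, third and smallest within about 1 mm along the row. Across the row they came out 2–3 mm nearer the robot than the slate centres, part of which I put down to the drums' visible sides. For the largest, the automatic fit was poor (residual 3 mm) although it gave about 1 mm off. I judged that one by eye and by the gripper position at release.

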